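Lock the V-cradle work rest beside the hardness tester

ROBOT

A 6-joint arm with a two-finger parallel gripper is mounted at the origin on the work surface. World frame = base frame: x ahead of the robot, y to its left, z up, the work surface at z = 0. Lengths are in mm, angles in rad, forces in N, time in s.
With the tool pointing down it reaches from about 350 to 775 mm from the base axis. Payload 7.3 kg.
Tool frame: the origin (TCP) lies on the centre line of the jaws, within the pads' length; the fingertips stand 17 mm ahead of it and the grasp point (between the pads) lies 2 mm behind it; z points along the fingers, y is the line along which they close (so a half turn about z gives the same grasp; the last joint's range is limited). The gripper opens to 92 mm and grips with 3 to 60 N. Pads are 19 mm wide; open, the fingers measure 130 mm over their backs; the gripper's body (75 mm by 190 mm) begins 47 mm behind the grasp point.
Start: joints at [-1.304, 0.342, 1.524, -0, 1.275, -0.146], TCP at [210.64, -480.909, 243.741] pointing down, gripper open.
Joint ranges: [-2.53, 2.53], [-0.77, 2.02], [0.04, 2.7], [-1, 4.14], [0.28, 2.66], [-3.11, 3.11]. Speed limits (rad/s): [2.57, 2.57, 3.14, 3.14, 3.14, 3.14].

INTERFACE

Orientations are given as [roll, pitch, yaw] about the fixed x, y, z axes, in that order (R = Rz(yaw) Ry(pitch) Rx(roll)).
In Python, from plant import bot gives the robot as it stands. The module is installed in compiled form; this text tells all that it offers.
- The arm moves only by the shell command python3 -m pendant 'ROWS'. ROWS is JSON, a list of rows, each a list of 3 entries, a list of its own where there are three numbers: the shift along the world's x, y, z as a fraction of full scale, then the turn, a rotation vector about the world's x, y, z as a fraction of full scale, then the opening, from -1 (shut) to 1 (fully open), so that 0 is half open. In form: [[[tx, ty, tz], [rx, ry, rz], claw], ...]. A call has exactly 10 rows; each row shifts and turns the commanded pose from where the row before left it; what a row does not reach is not made up. Full scale, the value 1, is 30 mm for a shift and 0.12 rad for a turn. A row lasts 1/12 s, in which the tool goes at most 41.7 mm and 7.16 degrees, less where a joint would pass 70% of its speed; a pose out of reach is approached as far as the arm can. A call with a number of a shift or a turn outside -1 to 1 is refused whole. A call with a gripper value outside its range is refused whole. The fingers move at their own pace and stop on an object; the grip force is fixed at half the most. Time passes only in rows, so rows that do not move let the fingers close, or fill a call up. It gives the time, the measured TCP pose, the force, the opening and the grip force at its end, in the units of the state.
- bot.get_obs(): the state, without advancing time (a new reading comes with each control period).
- bot.capture(name): name is "side" or "top" or "wrist"; returns the picture (420x560x3 uint8, blue, green, red); there is no depth.
- bot.camera_params(name): a dict with "fovy" (degrees; the focal length in pixels is half the picture's height over the tangent of half this angle, whatever the lens; pixels are square), "cx", "cy" (the principal point, pixels), "camera_from_world" (4x4, takes a point from world to camera coordinates). Camera axes: x right, y down, z forward; pixel columns grow to the right and rows downward; lengths in mm; the calibration is good to about 2 mm. A picture is of the moment at which its call begins: read the wrist's pose just before it. camera_params takes no time and is no camera call; for the wrist camera it gives the pose at the moment of the call.
- bot.close_job(): hands the job in; it is judged then, once.
The state is a dict: "time": time; "joint_positions": joint angles; "dq": joint speeds; "tau": joint torques, N m; "tool_pos": TCP position; "tcp_rot": TCP orientation; "contact_force": force on the tool from outside, world axes, zero at the start; "moment": the same for the moment, N m; "grip_width": finger opening in mm; "finger_force": force on a finger pad.
Only numpy, scipy, OpenCV 4.12 (cv2) and the standard library are available. Lean on these libraries where they do the work, as an engineer would, in place of code of your own. Each camera call takes 0.05 s, during which the arm holds its last target. There are 200 camera calls.

TASK

The next specimen for the hardness tester is a round bar, so make ready the telescopic work rest that carries the V-notched cradle: press the black spring button on its arm down flush and, with the button down, slide the arm so that the button goes in under the edge of the aluminium tube. Then push the arm the rest of the way into the tube until the button pops up through the hole in the tube's top. Leave the other work rest, the one with the round flat plate, as it is.

Things in the scene. Friction and masses are not known exactly. Their poses are not given: they have to be found in the camera images.
- v_stand: Fixed part of the V-cradle rest: grey base, 80 mm wide, carrying a level square aluminium tube 120 mm long, 48 mm wide, underside 24 and top 63 mm above the bench. Origin: on the bench below the tube's open mouth; x runs inward along the tube, the way the arm slides in; z up. The tube's top wall is 4 mm thick; its hole, 50 x 30 mm, spans x = 22 to 72 mm.
- v_top (a point): Middle of the top of its black oblong button: 40 mm along x, 22 wide; top 67 mm above the bench when up, 56 when flush. Spring: 3 N to start, 8 N flush. Starts with its square front 12 to 30 mm short of the mouth. Over 59 mm high it jams on the tube's edge; lower it passes under, and 5 mm in the tube holds it down until it springs up in the hole. Axes as v_stand.
- v_back (a point): On the sliding steel arm (36 mm wide, top 56 mm above the bench, 1.5 N friction, stays where left): a point 48 mm above the bench on the outer face of the V-notched plate at its outer end, 94 mm behind v_top, facing -x; push here. Plate: 56 mm wide, 14 thick, from 30 to 89 mm high, 59 at the notch. Arm, plate and button slide as one; the stop is at v_top x = 47 mm, the hole's middle.
- f_top (a point): Middle of the top of the button on the other rest, to be left alone: the same tube, arm and button, but its arm carries a round flat plate, 60 mm across, 83 mm above the bench, instead of the V-notched plate.

How it is judged:
By the outcome, as a careful person would: the job done as asked, in the order asked, and still so for the second after the job is handed in, with the robot touching nothing.
It also fails if it takes over 38 s, if anything falls off the work surface, if the arm or the gripper's body presses on something with over 40 N, if the wrist force passes 120 N, or if a joint passes its speed limit or range.

## Working session

There is one attempt and no reset: what is moved stays moved. The work goes in short steps, Python scripts to look and compute and a shell command to move; the robot and the scene stay as the last step left them, time stands still between calls to the robot, and variables do not carry over. Pictures are saved under pics/ and viewed, at most 13 in all, crops included, and the job is handed in when it is done.

```bash
mkdir -p pics; python3 - <<'E'
from plant import bot
import cv2
for n in("top","side"):
    cv2.imwrite(f"pics/{n}0.png",bot.capture(n)); p=bot.camera_params(n); print(n,p)
o=bot.get_obs();print(o['time'],o['tool_pos'],o['tcp_rot'],o['grip_width'])
E
```

```text
top {'fovy': 47.168694880818585, 'cx': 284.2572813072913, 'cy': 213.40977422264694, 'camera_from_world': array([[-5.84220337e-03, -9.99955540e-01, -7.40179320e-03,
        -1.04139836e+01],
       [-9.89531388e-01,  6.84835534e-03, -1.44155237e-01,
         5.65129782e+02],
       [ 1.44199518e-01,  6.48212249e-03, -9.89527403e-01,
         8.02237563e+02],
       [ 0.00000000e+00,  0.00000000e+00,  0.00000000e+00,
         1.00000000e+00]])}
side {'fovy': 43.92269823358431, 'cx': 279.20471523584234, 'cy': 209.38941557969108, 'camera_from_world': array([[-8.80042279e-01, -4.74402291e-01, -2.16345303e-02,
         4.68071186e+02],
       [-2.75265135e-01,  5.46695066e-01, -7.90793026e-01,
         2.01513774e+02],
       [ 3.86981515e-01, -6.89976065e-01, -6.11701183e-01,
         9.20298149e+02],
       [ 0.00000000e+00,  0.00000000e+00,  0.00000000e+00,
         1.00000000e+00]])}
0.1 [ 210.54657386 -480.5652291   243.12459983] [-3.14025074e+00 -1.92801544e-04  4.12805502e-01] 91.65629176394484
```

View pics/top0.png

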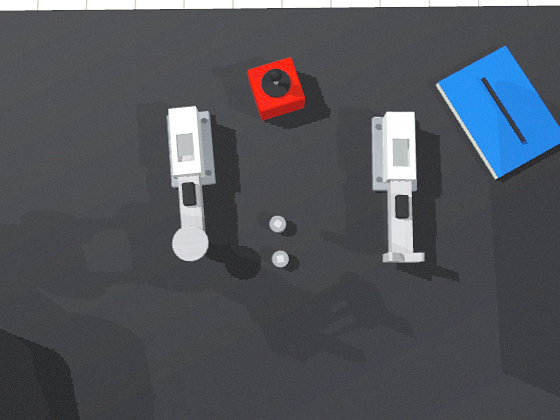

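View pics/side0.png

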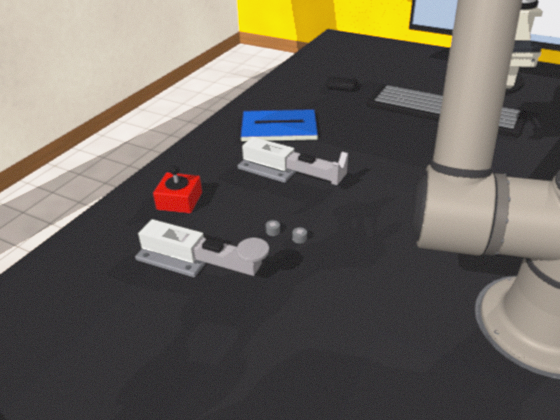

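The top view shows the V-cradle rest on the right: button at about (402,206), tube top (386–415, 112–180), plate at about (403,258). The other rest, with the round plate, is on the left at (190,243). Next I measure the V rest.

```bash
cat > h.py <<'E'
import numpy as np, cv2
from plant import bot
def ray(n,uv,z,P=None):
    p=P or bot.camera_params(n); f=210/np.tan(np.radians(p['fovy']/2)); T=np.array(p['camera_from_world'])
    R,t=T[:3,:3],T[:3,3]; c=-R.T@t
    d=R.T@np.array([(uv[0]-p['cx'])/f,(uv[1]-p['cy'])/f,1]); return c+d*(z-c[2])/d[2]
E
python3 - <<'E'
from h import *
im=cv2.imread('pics/top0.png'); g=im.max(2)
def comps(m,x0,y0,x1,y1):
    k=np.zeros_like(m);k[y0:y1,x0:x1]=m[y0:y1,x0:x1]
    c,_=cv2.findContours(k,cv2.RETR_EXTERNAL,cv2.CHAIN_APPROX_NONE)
    return cv2.minAreaRect(max(c,key=cv2.contourArea))
b=comps((g<70).astype(np.uint8)*255,393,192,411,222); print('button',b,ray('top',b[0],67))
t=comps((g>225).astype(np.uint8)*255,370,100,425,185); print('tube',t)
for q in cv2.boxPoints(t): print(q,ray('top',q,63))
cv2.imwrite('pics/c0.png',cv2.resize(im[95:275,350:450],None,fx=3.3,fy=3.3,interpolation=cv2.INTER_CUBIC))
E
```

```text
button ((401.0, 206.0), (22.0, 12.0), 90.0) [ 572.59693987 -212.57670935   67.        ]
tube ((398.7667541503906, 145.66835021972656), (67.9037857055664, 31.590126037597656), 88.56790161132812)
[382.12808  112.121826] [ 740.54465247 -187.23537065   63.        ]
[413.70834  111.332306] [ 741.51617363 -242.6907939    63.        ]
[415.40543 179.21487] [ 619.72994011 -240.17770343   63.        ]
[383.82516 180.0044 ] [ 618.74763828 -185.87304602   63.        ]
```

View pics/c0.png

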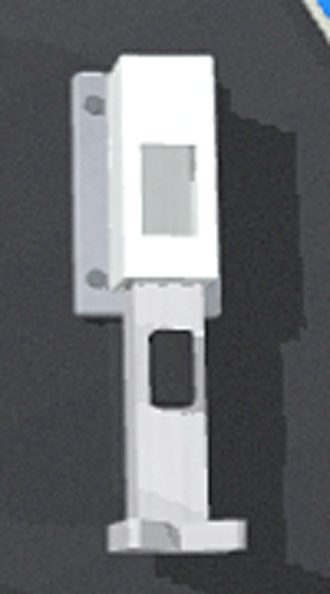

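The V rest's axis runs along about yaw -0.025. The mouth is near (619,-217) and v_top near (571,-215). I'll use the two fingers about 80 mm apart along the rest's x, one pressing the button and the other behind the plate. First I go above it.

```bash
python3 -m pendant '[[[0.5,0.44,-0.09],[0,0,0.47],0.74],[[0.5,0.44,-0.09],[0,0,0.47],0.74],[[0.5,0.44,-0.09],[0,0,0.47],0.74],[[0.5,0.44,-0.09],[0,0,0.47],0.74],[[0.5,0.44,-0.09],[0,0,0.47],0.74],[[0.5,0.44,-0.09],[0,0,0.47],0.74],[[0.5,0.44,-0.09],[0,0,0.47],0.74],[[0.5,0.44,-0.09],[0,0,0.47],0.74],[[0.5,0.44,-0.09],[0,0,0.47],0.74],[[0.5,0.44,-0.09],[0,0,0.47],0.74]]'
python3 -m pendant '[[[0.5,0.44,-0.09],[0,0,0.47],0.74],[[0.5,0.44,-0.09],[0,0,0.47],0.74],[[0.5,0.44,-0.09],[0,0,0.47],0.74],[[0.5,0.44,-0.09],[0,0,0.47],0.74],[[0.5,0.44,-0.09],[0,0,0.47],0.74],[[0.5,0.44,-0.09],[0,0,0.47],0.74],[[0.5,0.44,-0.09],[0,0,0.47],0.74],[[0.5,0.44,-0.09],[0,0,0.47],0.74],[[0.5,0.44,-0.09],[0,0,0.47],0.74],[[0,0,0],[0,0,0],0.74]]'
python3 - <<'E'
from h import *
P=bot.camera_params('wrist'); im=bot.capture('wrist'); cv2.imwrite('pics/w0.png',im)
import pickle; pickle.dump(P,open('w0.pkl','wb')); o=bot.get_obs();print(P,o['tool_pos'],o['tcp_rot'],o['grip_width'],o['contact_force'])
E
```

```text
time: 0.93
tool_pos: [361.2, -348.0, 216.3]
tcp_rot: [-3.141, -0.0, 0.98]
contact_force: [-0.2, 0.4, 0.7]
grip_width: 79.6
finger_force: 0.0
time: 1.77
tool_pos: [497.2, -227.7, 191.5]
tcp_rot: [-3.141, -0.002, 1.489]
contact_force: [-1.0, -0.1, -0.1]
grip_width: 79.7
finger_force: 0.0
{'fovy': 66.27263034545007, 'cx': 277.31475489334355, 'cy': 204.91537030188152, 'camera_from_world': array([[ 9.96647923e-01, -8.18094807e-02, -3.54984529e-04,
        -5.14383623e+02],
       [-7.76709562e-02, -9.47575070e-01,  3.09949526e-01,
        -2.01083129e+02],
       [-2.56931842e-02, -3.08882979e-01, -9.50752947e-01,
         2.84886929e+02],
       [ 0.00000000e+00,  0.00000000e+00,  0.00000000e+00,
         1.00000000e+00]])} [ 496.14715974 -228.88429844  191.69063354] [-3.14048006e+00 -6.89651171e-04  1.48662201e+00] 79.90475904055133 [ 0.47268218 -0.50274473 -0.304833  ]
```

View pics/w0.png

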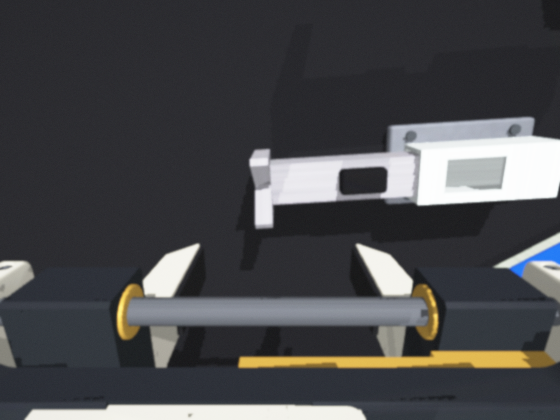

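The wrist view shows the button centre at (363,180), the tube's mouth edge at columns 411–416, and the plate's outer face at about (255,190).

```bash
python3 - <<'E'
from h import *
import pickle; P=pickle.load(open('w0.pkl','rb'))
im=cv2.imread('pics/w0.png'); g=im.max(2)
k=np.zeros_like(g); k[160:200,335:395]=(g[160:200,335:395]<80)*255
c,_=cv2.findContours(k,cv2.RETR_EXTERNAL,cv2.CHAIN_APPROX_NONE); r=cv2.minAreaRect(max(c,key=cv2.contourArea))
print(r,[ray('wrist',q,67,P).round(1) for q in [r[0],*cv2.boxPoints(r)]])
for q,z in [((415,203),63),((411,147),63),((560,196),63),((555,139),63),((264,152),89),((272,152),89),((263,226),89),((255,178),89),((257,226),30),((275,204),56),((413,199),56),((273,165),56),((413,156),56)]: print(q,z,ray('wrist',q,z,P).round(1))
E
cd pics; python3 -c "
import cv2;im=cv2.imread('w0.png');cv2.imwrite('w0c.png',cv2.resize(im[110:240,235:435],None,fx=4,fy=4,interpolation=cv2.INTER_CUBIC))"
```

```text
((363.00347900390625, 180.55862426757812), (24.839414596557617, 47.036338806152344), 86.633544921875) [array([ 571.4, -215.3,   67. ]), array([ 551.2, -204.1,   67. ]), array([ 590.4, -205. ,   67. ]), array([ 592.1, -226.8,   67. ]), array([ 551.9, -225.9,   67. ])]
(415, 203) 63 [ 618.1 -240.5   63. ]
(411, 147) 63 [ 612.3 -190.8   63. ]
(560, 196) 63 [ 744.1 -244.4   63. ]
(555, 139) 63 [ 730.7 -193.9   63. ]
(264, 152) 89 [ 491.2 -181.1   89. ]
(272, 152) 89 [ 497.2 -181.6   89. ]
(263, 226) 89 [ 484.7 -241.    89. ]
(255, 178) 89 [ 482.3 -200.6   89. ]
(257, 226) 30 [ 473.8 -263.8   30. ]
(275, 204) 56 [ 494.9 -233.6   56. ]
(413, 199) 56 [ 619.1 -239.    56. ]
(273, 165) 56 [ 496.1 -197.9   56. ]
(413, 156) 56 [ 617.2 -199.9   56. ]
```

View pics/w0c.png

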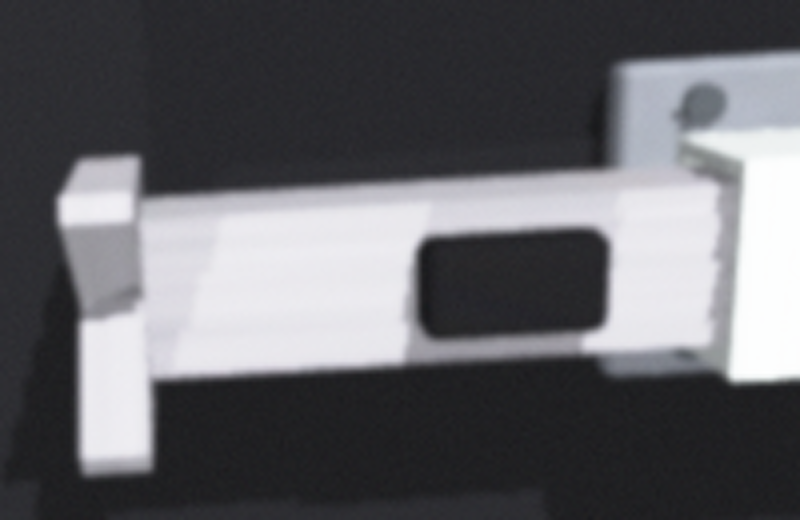

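```bash
python3 -m pendant '[[[0.29,0.25,0],[0,0,0.25],0.74],[[0.28,0.25,0],[0,0,0.24],0.74],[[0,0,-0.48],[0,0,0],0.74],[[0,0,-0.48],[0,0,0],0.74],[[0,0,-0.48],[0,0,0],0.74],[[0,0,-0.48],[0,0,0],0.74],[[0,0,-0.48],[0,0,0],0.74],[[0,0,-0.48],[0,0,0],0.74],[[0,0,-0.48],[0,0,0],0.74],[[0,0,0],[0,0,0],0.74]]'
python3 - <<'E'
from h import *
P=bot.camera_params('wrist'); im=bot.capture('wrist'); cv2.imwrite('pics/w1.png',im)
o=bot.get_obs();print(o['tool_pos'],o['tcp_rot'],o['grip_width'],o['contact_force'])
E
```

```text
time: 2.65
tool_pos: [511.5, -214.4, 89.2]
tcp_rot: [-3.138, -0.002, 1.543]
contact_force: [-0.5, 0.5, -0.4]
grip_width: 80.2
finger_force: 0.0
[ 512.15403925 -214.75296687   90.63602181] [-3.13925617e+00 -1.40497633e-03  1.54332767e+00] 80.15452587052881 [-0.39613391  0.74179938 -0.18556922]
```

View pics/w1.png

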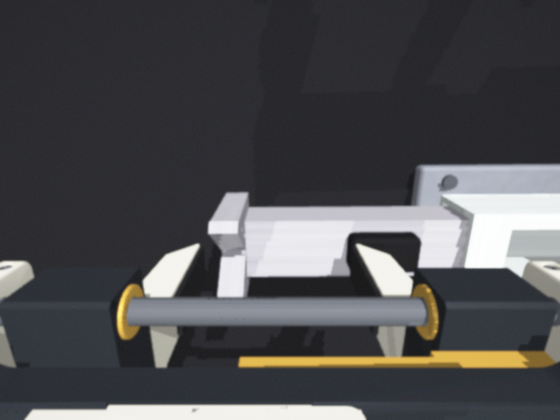

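The left fingertip (column 200) clears the plate (column 212). The right fingertip (355+) is over the rear of the button (348–418). Now I press down.

```bash
python3 -m pendant '[[[0,0,-0.1],[0,0,0],0.74],[[0,0,-0.1],[0,0,0],0.74],[[0,0,-0.1],[0,0,0],0.74],[[0,0,-0.1],[0,0,0],0.74],[[0,0,-0.1],[0,0,0],0.74],[[0,0,-0.05],[0,0,0],0.74],[[0,0,0],[0,0,0],0.74],[[0,0,0],[0,0,0],0.74],[[0,0,0],[0,0,0],0.74],[[0,0,0],[0,0,0],0.74]]'
```

```text
time: 3.53
tool_pos: [513.4, -215.4, 76.0]
tcp_rot: [3.14, 0.001, 1.543]
contact_force: [-1.2, -0.6, 5.9]
grip_width: 79.7
finger_force: 3.1
```

```bash
python3 -m pendant '[[[0,0,-0.05],[0,0,0],0.74],[[0,0,-0.05],[0,0,0],0.74],[[0,0,-0.03],[0,0,0],0.74],[[0,0,0],[0,0,0],0.74],[[0,0,0],[0,0,0],0.74],[[0,0,0],[0,0,0],0.74],[[0,0,0],[0,0,0],0.74],[[0,0,0],[0,0,0],0.74],[[0,0,0],[0,0,0],0.74],[[0,0,0],[0,0,0],0.74]]'
```

```text
time: 4.37
tool_pos: [514.2, -215.5, 73.0]
tcp_rot: [3.137, 0.002, 1.543]
contact_force: [0.1, 3.1, 10.9]
grip_width: 79.5
finger_force: 5.7
```

Force 10.9 N exceeds the 8 N flush figure, so the button is flush. Now I slide the arm.

```bash
python3 -m pendant '[[[0.1,0,0],[0,0,0],0.74],[[0.1,0,0],[0,0,0],0.74],[[0.1,-0.01,0],[0,0,0],0.74],[[0.1,0,0],[0,0,0],0.74],[[0.1,0,0],[0,0,0],0.74],[[0.1,-0.01,0],[0,0,0],0.74],[[0.1,0,0],[0,0,0],0.74],[[0,0,0],[0,0,0],0.74],[[0,0,0],[0,0,0],0.74],[[0,0,0],[0,0,0],0.74]]'
python3 - <<'E'
from h import *
P=bot.camera_params('wrist'); im=bot.capture('wrist'); cv2.imwrite('pics/w2.png',im)
o=bot.get_obs();print(o['tool_pos'],o['tcp_rot'],o['grip_width'],o['contact_force'])
E
```

```text
time: 5.2
tool_pos: [535.5, -216.0, 73.1]
tcp_rot: [3.137, 0.001, 1.543]
contact_force: [0.5, 2.6, 10.3]
grip_width: 79.7
finger_force: 4.9
[ 535.52716539 -215.94792705   73.04974227] [3.13672397e+00 1.47599657e-03 1.54331799e+00] 80.04345086196487 [ 2.18738899  2.18431347 10.37865203]
```

View pics/w2.png

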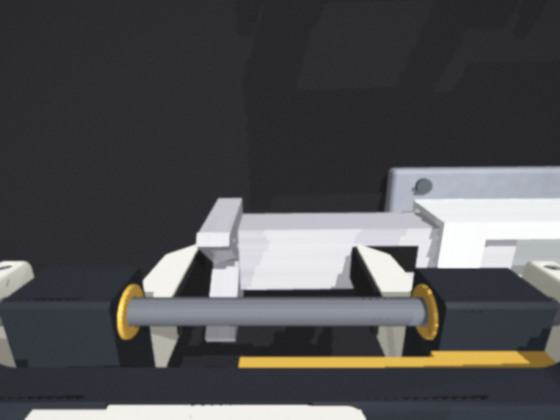

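The arm moved with the fingers, and the button (350–418) is still under the finger, just short of the mouth at about column 437. I push about 17 mm more.

```bash
python3 -m pendant '[[[0.1,0,0],[0,0,0],0.74],[[0.1,-0.01,0],[0,0,0],0.74],[[0.1,0,0],[0,0,0],0.74],[[0.1,0,0],[0,0,0],0.74],[[0.1,-0.01,0],[0,0,0],0.74],[[0.07,0,0],[0,0,0],0.74],[[0,0,0],[0,0,0],0.74],[[0,0,0],[0,0,0],0.74],[[0,0,0],[0,0,0],0.74],[[0,0,0],[0,0,0],0.74]]'
python3 - <<'E'
from h import *
P=bot.camera_params('wrist'); im=bot.capture('wrist'); cv2.imwrite('pics/w3.png',im)
o=bot.get_obs();print(o['tool_pos'],o['tcp_rot'],o['grip_width'],o['contact_force'])
E
```

```text
time: 6.08
tool_pos: [552.5, -216.3, 73.1]
tcp_rot: [3.137, 0.001, 1.543]
contact_force: [0.5, 2.4, 9.3]
grip_width: 79.6
finger_force: 5.0
[ 552.5091784  -216.30239397   73.08788987] [3.13697538e+00 1.06914581e-03 1.54343771e+00] 79.82867799421255 [ 1.40416205  4.11462191 10.0289    ]
```

View pics/w3.png

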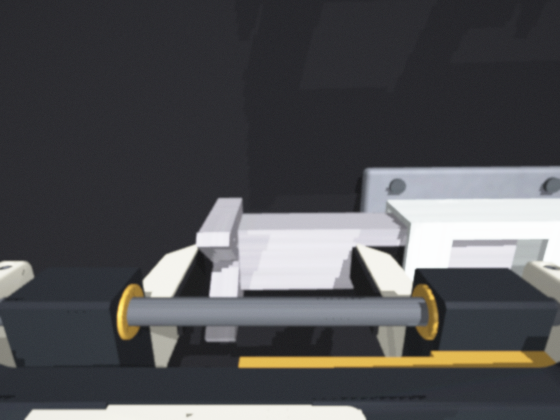

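The button front is about 10 mm under the tube's edge. Now I lift, shut the fingers and go behind the plate.

```bash
python3 -m pendant '[[[0,0,0.2],[0,0,0],0.74],[[0,0,0.4],[0,0,0],0.74],[[0,0,0.7],[0,0,0],0.74],[[0,0,0.7],[0,0,0],0.74],[[-0.4,0.01,0],[0,0,0],-1],[[-0.5,0.01,0],[0,0,0],-1],[[-0.5,0.01,0],[0,0,0],-1],[[-0.5,0.01,0],[0,0,0],-1],[[-0.37,0.02,0],[0,0,0],-1],[[0,0,0],[0,0,0],-1]]'
python3 - <<'E'
from h import *
P=bot.camera_params('wrist'); im=bot.capture('wrist'); cv2.imwrite('pics/w4.png',im)
import pickle; pickle.dump(P,open('w4.pkl','wb'))
o=bot.get_obs();print(o['tool_pos'],o['tcp_rot'],o['grip_width'],o['contact_force'])
E
```

```text
time: 6.97
tool_pos: [480.8, -214.1, 131.1]
tcp_rot: [-3.14, -0.001, 1.543]
contact_force: [-0.1, 0.7, -0.4]
grip_width: 44.6
finger_force: 0.0
[ 482.19581684 -214.46291904  131.31166096] [-3.14137889e+00 -2.01563343e-04  1.54247929e+00] 40.52745811971488 [0.0403333  0.52743459 0.14395061]
```

View pics/w4.png

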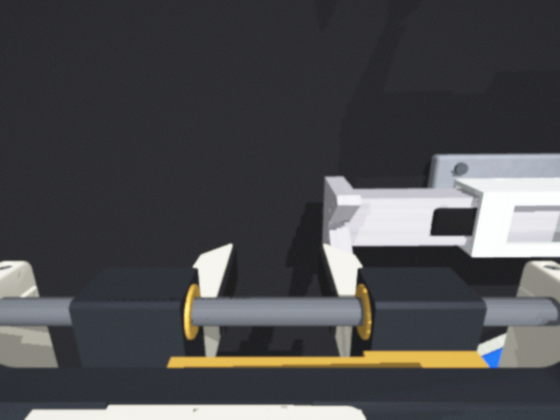

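The button stays caught under the tube's edge (visible part at columns 431–475). I let the fingers shut and then descend.

```bash
python3 -m pendant '[[[0,0,0],[0,0,0],-1],[[0,0,0],[0,0,0],-1],[[0,0,0],[0,0,0],-1],[[0,0,-0.1],[0,0,0],-1],[[0,0,-0.4],[0,0,0],-1],[[0,0,-0.5],[0,0,0],-1],[[0,0,-0.5],[0,0,0],-1],[[0,0,-0.5],[0,0,0],-1],[[0,0,-0.5],[0,0,0],-1],[[0,0,0],[0,0,0],-1]]'
python3 -m pendant '[[[0.1,0,0],[0,0,0],-1],[[0.1,0,0],[0,0,0],-1],[[0.1,-0.01,0],[0,0,0],-1],[[0.1,0,0],[0,0,0],-1],[[0.1,0,0],[0,0,0],-1],[[0.1,-0.01,0],[0,0,0],-1],[[0.1,0,0],[0,0,0],-1],[[0.1,0,0],[0,0,0],-1],[[0.1,-0.01,0],[0,0,0],-1],[[0,0,0],[0,0,0],-1]]'
```

```text
time: 7.85
tool_pos: [481.4, -213.5, 53.4]
tcp_rot: [-3.137, -0.003, 1.543]
contact_force: [0.2, -0.3, -0.6]
grip_width: 0.3
finger_force: 0.0
time: 8.68
tool_pos: [509.5, -215.2, 56.6]
tcp_rot: [-3.14, -0.0, 1.543]
contact_force: [-3.8, 0.0, 3.1]
grip_width: 0.7
finger_force: 1.9
```

```bash
python3 -m pendant '[[[0.12,0,0],[0,0,0],-1],[[0.12,0,0],[0,0,0],-1],[[0.12,-0.01,0],[0,0,0],-1],[[0.12,0,0],[0,0,0],-1],[[0.12,0,0],[0,0,0],-1],[[0.12,-0.01,0],[0,0,0],-1],[[0.12,0,0],[0,0,0],-1],[[0.12,0,0],[0,0,0],-1],[[0.12,-0.01,0],[0,0,0],-1],[[0.12,0,0],[0,0,0],-1]]'
python3 -m pendant '[[[0.05,0,0],[0,0,0],-1],[[0.05,0,0],[0,0,0],-1],[[0.05,0,0],[0,0,0],-1],[[0.05,0,0],[0,0,0],-1],[[0,0,0],[0,0,0],-1],[[0,0,0],[0,0,0],-1],[[0,0,0],[0,0,0],-1],[[0,0,0],[0,0,0],-1],[[0,0,0],[0,0,0],-1],[[0,0,0],[0,0,0],-1]]'
```

```text
time: 9.52
tool_pos: [545.0, -216.0, 56.4]
tcp_rot: [-3.14, -0.001, 1.543]
contact_force: [-5.6, 1.4, 5.1]
grip_width: 0.4
finger_force: 3.2
time: 10.35
tool_pos: [551.8, -216.4, 56.2]
tcp_rot: [3.141, 0.0, 1.543]
contact_force: [-0.1, 0.3, 0.1]
grip_width: 0.2
finger_force: 0.3
```

```bash
python3 - <<'E'
from h import *
a=bot.capture('top');b=bot.capture('wrist')
A=cv2.resize(a[95:265,365:440],None,fx=3.3,fy=3.3,interpolation=cv2.INTER_CUBIC)
B=cv2.resize(b,(540,405)); C=np.zeros((max(A.shape[0],405),A.shape[1]+540,3),np.uint8); C[:A.shape[0],:A.shape[1]]=A; C[:405,A.shape[1]:]=B
cv2.imwrite('pics/m5.png',C)
E
```

```text
(no output)
```

View pics/m5.png

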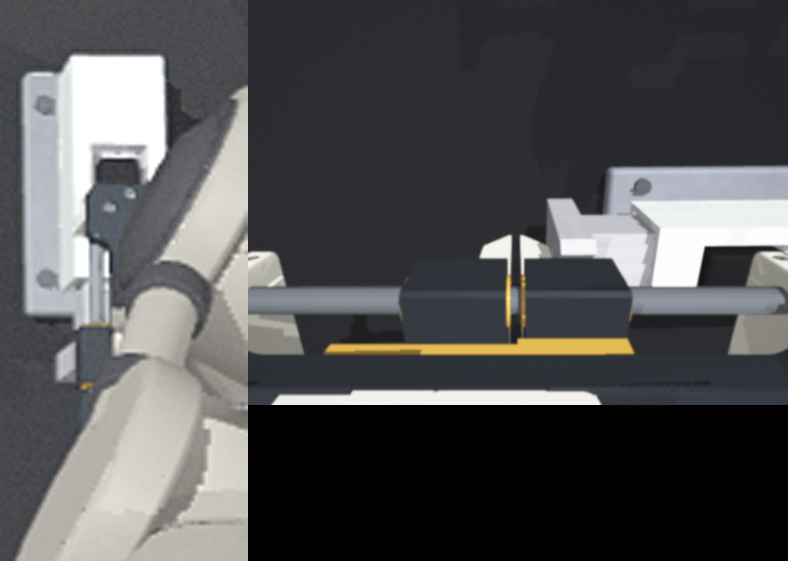

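The button now sits in the hole, and the push force vanished when it popped up. I nudge gently to the stop.

```bash
python3 -m pendant '[[[0.03,0,0],[0,0,0],-1],[[0.03,0,0],[0,0,0],-1],[[0.03,0,0],[0,0,0],-1],[[0,0,0],[0,0,0],-1],[[0,0,0],[0,0,0],-1],[[0,0,0],[0,0,0],-1],[[0,0,0],[0,0,0],-1],[[0,0,0],[0,0,0],-1],[[0,0,0],[0,0,0],-1],[[0,0,0],[0,0,0],-1]]'
```

```text
time: 11.28
tool_pos: [554.5, -216.4, 56.3]
tcp_rot: [3.141, 0.0, 1.543]
contact_force: [-0.7, -0.1, -0.6]
grip_width: 0.6
finger_force: 0.2
```

```bash
python3 -m pendant '[[[0.03,0,0],[0,0,0],-1],[[0.03,0,0],[0,0,0],-1],[[0.02,0,0],[0,0,0],-1],[[0,0,0],[0,0,0],-1],[[0,0,0],[0,0,0],-1],[[0,0,0],[0,0,0],-1],[[0,0,0],[0,0,0],-1],[[0,0,0],[0,0,0],-1],[[0,0,0],[0,0,0],-1],[[0,0,0],[0,0,0],-1]]'
```

```text
time: 12.12
tool_pos: [555.4, -216.3, 56.1]
tcp_rot: [-3.138, -0.0, 1.543]
contact_force: [-5.9, -0.8, 3.4]
grip_width: 0.6
finger_force: 3.6
```

The stop is reached: force rises and motion halts. I back off, lift and check.

```bash
python3 -m pendant '[[[-0.2,0,0],[0,0,0],-1],[[-0.5,0.01,0],[0,0,0],-1],[[-0.6,0.02,0],[0,0,0],-1],[[-0.3,0,0.4],[0,0,0],-1],[[0,0,0.8],[0,0,0],-1],[[0,-0.5,0.8],[0,0,0],-1],[[-0.5,-0.8,0.8],[0,0,0],-1],[[-0.5,-0.8,0.8],[0,0,0],-1],[[-0.5,-0.8,0.5],[0,0,0],-1],[[0,0,0],[0,0,0],-1]]'
python3 -m pendant '[[[-0.5,-0.8,0],[0,0,0],-1],[[-0.5,-0.8,0],[0,0,0],-1],[[-0.5,-0.8,0],[0,0,0],-1],[[-0.5,-0.8,0],[0,0,0],-1],[[-0.5,-0.8,0],[0,0,0],-1],[[-0.5,-0.8,0],[0,0,0],-1],[[0,0,0],[0,0,0],-1],[[0,0,0],[0,0,0],-1],[[0,0,0],[0,0,0],-1],[[0,0,0],[0,0,0],-1]]'
python3 - <<'E'
from h import *
a=bot.capture('top');s=bot.capture('side')
A=cv2.resize(a[95:275,150:440],None,fx=2.7,fy=2.7,interpolation=cv2.INTER_CUBIC)
cv2.imwrite('pics/m6.png',A[:486]); cv2.imwrite('pics/s6.png',s)
g=a.max(2);k=np.zeros_like(g);k[125:180,385:420]=(g[125:180,385:420]<80)*255
c,_=cv2.findContours(k,cv2.RETR_EXTERNAL,cv2.CHAIN_APPROX_NONE); r=cv2.minAreaRect(max(c,key=cv2.contourArea))
print(r,ray('top',r[0],67))
E
```

```text
time: 12.95
tool_pos: [463.4, -307.3, 183.2]
tcp_rot: [3.136, 0.007, 1.54]
contact_force: [1.4, -0.9, 0.8]
grip_width: 0.3
finger_force: 0.0
time: 13.78
tool_pos: [374.6, -445.3, 179.1]
tcp_rot: [3.141, -0.001, 1.544]
contact_force: [1.6, 0.3, -0.6]
grip_width: 0.4
finger_force: 0.0
((400.5, 152.5), (21.0, 13.0), 90.0) [ 666.14268504 -215.52910796   67.        ]
```

View pics/m6.png

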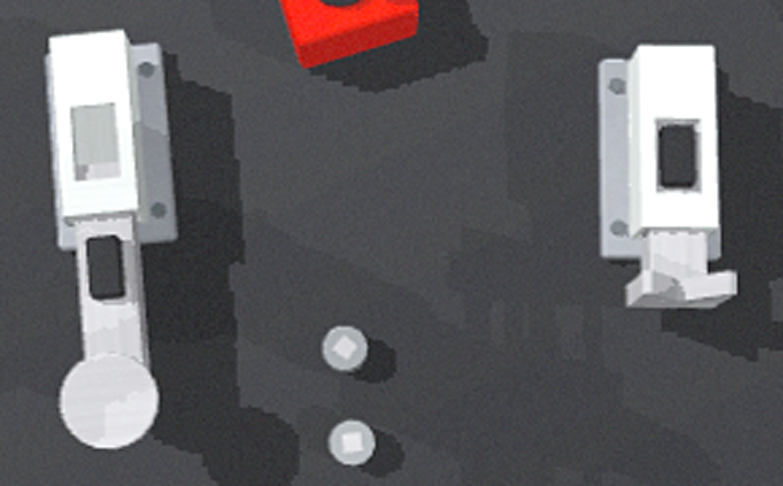

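The button sits centred in the hole: (678,155) in the crop, x = 666 against the 666 expected at the stop. It is up, and the other rest is untouched. Handing in.

```bash
python3 -c "
from plant import bot
print(bot.close_job())"
```

```text
the job is handed in; nothing more can be done
None
```

The V-cradle rest is ready and handed in at about 14 s: the button was pressed flush, slid in under the tube's edge, and the arm pushed to its stop with the button up in the hole, while the round-plate rest was left untouched.

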